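# Stack a ware frame on the leaning drying stand

## Robot

A 6-joint arm with a two-finger parallel gripper is mounted at the origin on the work surface. World frame = base frame: x ahead of the robot, y to its left, z up, the work surface at z = 0. Lengths are in mm, angles in rad, forces in N, time in s.
With the tool pointing down it reaches from about 350 to 975 mm from the base axis. Payload 7.1 kg.
Tool frame: the origin (TCP) lies at the very end of the fingers, on their centre line; the grasp point (between the pads) lies 19 mm behind it; z points along the fingers, y is the direction in which the jaws open and shut (so a half turn about z gives the same grasp; the last joint's range is limited). The gripper opens to 88 mm and grips with 3 to 60 N. Pads are 20 mm wide; open, the fingers measure 115 mm over their backs; the gripper's body (75 mm by 178 mm) begins 61 mm behind the grasp point.
Start: joints at [1.316, 0.423, 1.63, -0, 1.089, -0.019], TCP at [145.982, 607.696, 222.675] pointing down, gripper open.
Joint ranges: [-3, 3], [-0.9, 2.11], [0.09, 2.58], [-1.31, 4.45], [0.11, 2.69], [-2.54, 2.54]. Speed limits (rad/s): [2.39, 2.39, 3.01, 3.14, 3.14, 3.14].

## Interface

Orientations are given as a rotation vector (axis times angle).
In Python, from workcell import * gives the robot as it stands.
- The arm moves only by the tool play_rows, never from a script. Its argument "plan" is text: rows parted by semicolons, each of 7 numbers parted by spaces: the finger opening in cm, from 0 to 8.78, then the shift along the tool's x, y, z in cm, then the turn, a rotation vector about the tool's x, y, z in degrees. A call has 1 to 20 rows; each row shifts and turns the commanded pose from where the row before left it, along the tool's axes as they then stand; what a row does not reach is not made up. A row lasts 1/8 s, in which the tool goes at most 62.5 mm and 10.7 degrees, less where a joint would pass 70% of its speed; a pose out of reach is approached as far as the arm can. A call is refused whole if a number of a shift passes 6.25 or a number of a turn 10.7, either way. A call with a gripper value outside its range is refused whole. The fingers move at their own pace and stop on an object; the grip force is fixed at half the most. Time passes only in rows, so rows that do not move let the fingers close. It gives the time, the measured TCP pose, the force and the opening at its end, in the units of the state.
- get_obs(): the state, without advancing time (a new reading comes with each control period).
- get_image(name): name is "scene" or "top" or "wrist"; returns a dict with "pixels" (420x560x3 uint8, red, green, blue), "range_z" (420x560 float32, mm along the optical axis (not along the pixel's ray), 0 where there is no reading), "fx", "fy", "cx", "cy" (pixels), "eye" and "attitude" of the camera in the world. Camera axes: x right, y down, z forward; pixel columns grow to the right and rows downward; lengths in mm; the calibration is good to about 2 mm. A picture is of the moment at which its call begins.
- close_job(): hands the job in, once; it reports no verdict.
The state is a dict: "t": time; "qpos": joint angles; "qvel": joint speeds; "joint_torque": joint torques, N m; "ee_pos": TCP position; "orientation": TCP orientation; "ft_force": force on the tool from outside, world axes, zero at the start; "moment": the same for the moment, N m; "width": finger opening in mm.
Only numpy, scipy, OpenCV 4.12 (cv2) and the standard library are available. Lean on these libraries where they do the work, as an engineer would, in place of code of your own. Each camera call takes 0.05 s, during which the arm holds its last target. There are 200 camera calls.

## Task

Lift the top ware frame off the pile on the bench and stack it on the frame that is clamped to the leaning stand, feeling for its sockets, so that all four feet are fully home and the frame sits flush, square on the one below and let go. Do it gently, without ramming the frames, and leave the other frame of the pile, the bowls and the jar where they are.

Things in the scene. Friction and masses are not known exactly. Their poses are not given: they have to be found in the camera images.
- upper: Frame to move: top one of the pile of two steel ware frames, 0.35 to 0.8 kg. All three frames are alike: 145 (x) by 195 (y) by 92 mm high, symmetric under a half turn. Origin: centre of the plane of the foot tips, z up out of the frame; corner posts at x +-60, y +-75 mm. Stacked home, its origin is 74 mm above that of the frame below, as it starts on spare.
- bar (a point): Middle of the carrying bar of upper, axes as that frame's: 66 mm above its origin. The bar runs along y, 12 mm wide in x, 14 mm high, 130 mm long, free to grip over the middle 100 mm, at least 45 mm free on both sides in x. Deck slats below reach up to 39 mm under the bar's centre. The posts' tops reach 26 mm above the bar's centre.
- foot (a point): Tip of one corner foot of upper (at x 60, y 75, z 0 mm in its frame); all are alike. A foot is round, 12 mm across, 18 mm long, tip edge bevelled 2 mm; above it a 22 mm square post, whose shoulder rests on the rim of the socket below. Each post ends at the top (z 92 mm) in a 15 mm square socket 24 mm deep; its flat rim measures 25 mm in x, 45 mm in y.
- spare: Lower frame of the pile, standing loose on the bench on its feet; same shape and axes as upper, about 1.1 kg. It stays there.
- seat (a point): Centre of the top face of the stand's tilting plate (170 by 222 mm, dark steel). z square to the plate, x up the slope, y along its width. It leans 24 to 36 degrees, its z towards the stand's low front edge on the robot's side; its stiff hinge there holds against 80 N. The frame clamped on it has its foot tips on the plate: socket rims at z 92 mm; a frame stacked home on it has its origin at z 74.
- clamp_mid (a point): Point on the plate at seat, same axes, to say how the lower frame is clamped: centred in x and square to the plate, but set by eye along y. Its centre lies anywhere from -12 to +12 mm in y from this point. That shift is NOT in this reading: it must be seen or felt. The clamps hold against 60 N.
- bowl0: Bystander: terracotta bowl, 74 mm across, 34 mm high; origin at centre of underside.
- bowl1: Bystander: terracotta bowl, same size.
- jar: Bystander: white closed jar, 70 mm across, 90 mm high; origin at centre of underside.
Not all that is in view belongs to the job. What is shaped like the upper but blue or red is not meant.

How it is judged (in metres and radians):
On the way:
1. the top frame is lifted clear of the pile (z of upper in the frame of spare above 0.1 m), for 0.2 s.
At the end, for the whole second after the job is handed in: Frame home in the clamped frame's sockets: origin 70 to 77.5 mm above the plate, within 6 mm in x and 17 mm in y of seat, z axes within 0.04 rad, x axes within 0.06 rad (either way round), at rest; other frame upright, it, bowls and jar within 50 mm of their starts (z of upper in the frame of seat between 0.07 and 0.0775 m and x of upper in the frame of seat between -0.006 and 0.006 m and y of upper in the frame of seat between -0.017 and 0.017 m and angle between the z axis of upper and the z axis of seat, either way round below 0.04 rad and angle between the x axis of upper and the x axis of seat, either way round below 0.06 rad and linear speed of upper below 0.02 m/s and distance of each of spare, bowl0, bowl1, jar from where it was at the start of the episode below 0.05 m and angle between spare's own z axis and vertical below 0.05 rad); the robot touches nothing.
It fails at once if the frames are rammed together on the stand (over 80 N) (contact force between upper and stand above 80 N).
It fails at once if the pile's other frame is dragged or carried more than 50 mm (distance of spare from where it was at the start of the episode above 0.05 m).
It fails at once if a bowl or the jar is pushed more than 50 mm (distance of any of bowl0, bowl1, jar from where it was at the start of the episode above 0.05 m).
It also fails if it takes over 64 s, if anything falls off the work surface, if the arm or the gripper's body presses on something with over 40 N, if the wrist force passes 120 N, or if a joint passes its speed limit or range.

## Working session

There is one attempt and no reset: what is moved stays moved. The work goes in short steps, Python scripts to look and compute and a tool call to move; the robot and the scene stay as the last step left them, time stands still between calls to the robot, and variables do not carry over. Pictures are saved under pics/ and viewed, about 8 in all and at most 12, crops included, and the job is handed in when it is done.

Besides the shell and the picture viewer there is one more tool, called after ">>>" in YAML: its name, and indented under it one key for each argument. play_rows: Moves the arm, as the interface text tells. Its arguments: {"type":"object","properties":{"plan":{"type":"string"}},"required":["plan"]}

```bash
ls; mkdir -p pics
python3 - <<'E'
from workcell import *
import cv2,numpy as np
for n in ["scene","top"]:
    im=get_image(n); cv2.imwrite(f"pics/{n}0.png",im["pixels"][:,:,::-1]); np.savez(f"{n}0.npz",**im)
    print(n,{k:np.round(im[k],3).tolist() for k in ["fx","fy","cx","cy","eye","attitude"]})
print(get_obs())
E
```

```text
pics
scene {'fx': 480.848, 'fy': 480.848, 'cx': 282.23, 'cy': 207.907, 'eye': [949.869, 328.768, 936.22], 'attitude': [-1.103, -2.582, 0.768]}
top {'fx': 503.403, 'fy': 503.403, 'cx': 278.387, 'cy': 210.217, 'eye': [462.965, -50.145, 1329.204], 'attitude': [-2.172, 2.223, -0.095]}
{'t': 0.1, 'qpos': array([ 1.31599224e+00,  4.23750452e-01,  1.63059294e+00, -1.76569785e-05,
        1.08857442e+00, -1.89939796e-02]), 'qvel': array([-0.00030104, -0.00151695, -0.00313931, -0.0010004 , -0.00195529,
        0.00051342]), 'joint_torque': array([-8.12848757e-04, -5.45611560e+01, -2.74324554e+01,  6.44913339e-02,
        1.88081386e-02, -1.72340572e-05]), 'ee_pos': array([145.87299244, 607.23968896, 221.99625093]), 'orientation': array([-3.69519716e-01, -3.11961799e+00,  2.06531591e-03]), 'ft_force': array([-0.55422086, -0.00396374, -0.35085297]), 'moment': array([ 0.0098936 , -0.0361132 ,  0.00377174]), 'width': 88.23451089945908}
```

View pics/scene0.png

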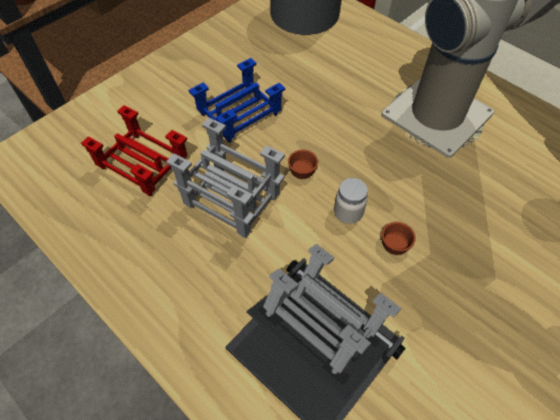

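View pics/top0.png

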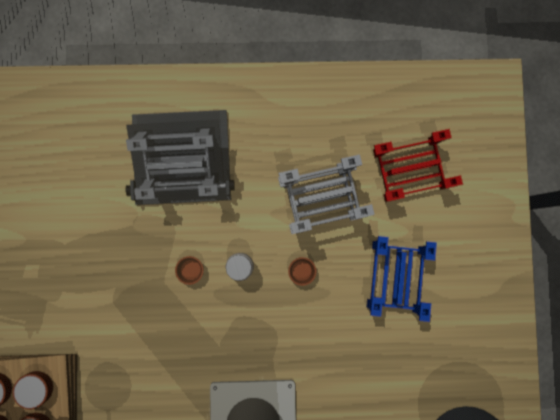

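The top view shows the pile at about (325,195), the clamped frame on its dark plate at about (180,160), the bowls at (189,270) and (302,270) and the jar at (239,267). The red and blue frames are decoys. Next I take positions from the depth.

```bash
cat > h.py <<'E'
import numpy as np,cv2
from scipy.spatial.transform import Rotation as R
def cloud(im):
    z=np.asarray(im["range_z"],float); v,u=np.mgrid[:z.shape[0],:z.shape[1]]
    p=np.stack([(u-im["cx"])/im["fx"]*z,(v-im["cy"])/im["fy"]*z,z],-1)
    return p@R.from_rotvec(im["attitude"]).as_matrix().T+im["eye"]
def blobs(mask,P,amin=15):
    n,l,s,c=cv2.connectedComponentsWithStats(mask.astype(np.uint8))
    return [(s[i,4],np.round(c[i],1),np.round(P[l==i].mean(0),1)) for i in range(1,n) if s[i,4]>=amin]
E
python3 - <<'E'
from h import *
for n in ["top","scene"]:
    im=dict(np.load(n+"0.npz")); P=cloud(im); hsv=cv2.cvtColor(im["pixels"],cv2.COLOR_RGB2HSV)
    ok=(im["range_z"]>0)
    print(n,"bench z",np.median(P[ok&(abs(P[...,2])<15)][:,2]))
    grey=ok&(hsv[...,1]<70)
    pile=grey&(abs(P[...,2]-166)<8)&(P[...,1]<0)&(P[...,0]>250)
    for b in blobs(pile,P,10): print("rim",*b)
    pb=grey&(abs(P[...,2]-147)<6)&(P[...,1]<0)&(P[...,0]>250)
    for b in blobs(pb,P,10): print("bar?",*b)
    st=ok&(P[...,2]>12)&(P[...,1]>40)&(P[...,1]<350)&(P[...,0]>420)&(P[...,0]<800)
    v,u=np.where(st); print("stand px",u.min(),u.max(),v.min(),v.max(), P[st].min(0),P[st].max(0))
    dark=st&(hsv[...,2]<70); 
    p=P[dark]; 
    # ransac plane
    rng=np.random.default_rng(0);best=0
    for _ in range(500):
        a=p[rng.choice(len(p),3,False)]; m=np.cross(a[1]-a[0],a[2]-a[0]); L=np.linalg.norm(m)
        if L<500: continue
        m/=L; i=abs((p-a[0])@m)<3
        if i.sum()>best: best=i.sum(); I=i
    q=p[I]; c=q.mean(0); m=np.linalg.svd(q-c,full_matrices=False)[2][2]; m*=np.sign(m[2])
    print("plate n",m,"c",c,best,len(p),"tilt",np.degrees(np.arccos(m[2])))
    h=(P-c)@m
    for b in blobs(st&(abs(h-92)<7),P,10): print("srim",*b, np.round((b[2]-c)@m,1))
E
```

```text
top bench z 0.7317936951502588
rim 179 [351.2 161.7] [ 649.  -247.5  166.1]
rim 178 [288.9 176.1] [ 618.3 -101.1  166.4]
rim 177 [363.2 211.6] [ 531.7 -271.5  166.4]
rim 173 [300.8 226.1] [ 501.3 -125.5  166.5]
bar? 27 [351.1 162. ] [ 651.6 -250.9  145. ]
bar? 29 [288.7 175.9] [ 621.5 -101.5  145. ]
bar? 285 [325.1 194.6] [ 574.9 -186.3  147.4]
bar? 27 [363.  211.5] [ 533.1 -275.2  145. ]
bar? 30 [300.3 225.8] [ 502.7 -125.9  144.4]
stand px 125 232 117 262 [420.00071489  40.0039646   12.00017656] [799.95700862 308.98881847 202.04203259]
plate n [-0.46206636 -0.01356893  0.88674154] c [693.72429007 171.75378115  87.19406654] 2402 4905 tilt 27.533395763278044
srim 195 [202.7 141. ] [699.4  94.6 192. ] 91.4
srim 203 [136.3 144.3] [694.7 244.9 192.3] 91.8
srim 181 [207.6 189.8] [593.4  91.6 136.8] 91.4
srim 184 [144.3 193.3] [588.5 241.  136.8] 91.7
scene bench z 2.029086148793226
rim 220 [213.6 125.8] [ 530.1 -269.7  166. ]
rim 247 [271.9 154. ] [ 499.4 -124.1  166.3]
rim 244 [178.8 162.5] [ 646.9 -245.2  166.3]
rim 280 [239.3 194.3] [615.9 -99.  166.2]
bar? 35 [212.3 134.2] [ 538.5 -2
[... 200 characters left out ...]
4 [239.6 195.2] [ 609.2 -107.   148.1]
bar? 32 [237.3 203.3] [625.8 -96.1 148.4]
stand px 232 405 198 419 [420.03579116  40.04925732  12.00024833] [799.98637386 310.48562019 201.34781573]
plate n [9.98165227e-04 1.89529187e-04 9.99999484e-01] c [743.52337543 193.66051856  13.93582472] 4312 9144 tilt 0.058212497584830374
srim 91 [312.7 269.7] [613.9  95.3 106. ] 91.9
srim 518 [316.1 311.2] [671.8 154.5 106.7] 92.7
srim 87 [261.6 304.9] [731.6  75.5 107.7] 93.7
srim 659 [301.9 340.1] [729.2 171.8 108.3] 94.3
srim 90 [376.  320.6] [610.7 244.1 106.1] 92.0
srim 23 [364.9 333.4] [641.8 244.  103.1] 89.1
srim 25 [357.  353.4] [680.1 256.3 106.1] 92.1
srim 281 [348.4 377.7] [721.9 271.5 106.3] 92.4
```

```bash
cat >> h.py <<'E'
def ax(xdir,z):  # tool rotation with given tool y (jaw) direction and tool z
    z=np.array(z,float)/np.linalg.norm(z); y=np.array(xdir,float); y-=y@z*z; y/=np.linalg.norm(y)
    return np.stack([np.cross(y,z),y,z],1)
def delta(o,p,Rt):
    Rc=R.from_rotvec(o["orientation"]).as_matrix()
    print("t",round(o["t"],2),"pos",np.round(o["ee_pos"],1),"q",np.round(o["qpos"],2),"F",np.round(o["ft_force"],1),"M",np.round(o["moment"],2),"w",round(o["width"],1))
    print("tool xyz:",np.round(Rc.T,3).tolist())
    d=np.array(p)-o["ee_pos"]
    print("shift cm, current tool axes",np.round(Rc.T@d/10,2),"| in target axes",np.round(Rt.T@d/10,2))
    print("turn deg, tool axes",np.round(np.degrees(R.from_matrix(Rc.T@Rt).as_rotvec()),2))
E
python3 - <<'E'
from h import *; from workcell import *
o=get_obs(); f=np.radians(11.8); d=np.array([np.cos(f),np.sin(f),0])
for s in (1,-1): delta(o,[574.1,-185.4,221],ax(s*d,[0,0,-1]))
E
```

```text
t 0.1 pos [145.9 607.2 222. ] q [ 1.32  0.42  1.63 -0.    1.09 -0.02] F [-0.6 -0.  -0.4] M [ 0.01 -0.04  0.  ] w 88.2
tool xyz: [[-0.972, 0.234, 0.0], [0.234, 0.972, -0.001], [-0.0, -0.001, -1.0]]
shift cm, current tool axes [-60.16 -67.07   0.19] | in target axes [-86.35  25.71   0.1 ]
turn deg, tool axes [-7.000e-02  4.000e-02  6.469e+01]
t 0.1 pos [145.9 607.2 222. ] q [ 1.32  0.42  1.63 -0.    1.09 -0.02] F [-0.6 -0.  -0.4] M [ 0.01 -0.04  0.  ] w 88.2
tool xyz: [[-0.972, 0.234, 0.0], [0.234, 0.972, -0.001], [-0.0, -0.001, -1.0]]
shift cm, current tool axes [-60.16 -67.07   0.19] | in target axes [ 86.35 -25.71   0.1 ]
turn deg, tool axes [-5.0000e-02 -8.0000e-02 -1.1531e+02]
```

>>> play_rows:
  plan: "5 0 0 -5 0 0 0; 5 0 0 -2 0 0 0; 5 -4.01 -4.47 0 0 0 0; 5 -4.01 -4.47 0 0 0 0; 5 -4.01 -4.47 0 0 0 0; 5 -4.01 -4.47 0 0 0 0; 5 -4.01 -4.47 0 0 0 0; 5 -4.01 -4.47 0 0 0 0; 5 -4.01 -4.47 0 0 0 0; 5 -4.01 -4.47 0 0 0 0; 5 -4.01 -4.47 0 0 0 0; 5 -4.01 -4.47 0 0 0 0; 5 -4.01 -4.47 0 0 0 0; 5 -4.01 -4.47 0 0 0 0; 5 -4.01 -4.47 0 0 0 0; 5 -4.01 -4.47 0 0 0 0; 5 -4.01 -4.47 0 0 0 0"

```text
t: 2.22
ee_pos: [574.6, -186.7, 292.3]
orientation: [-0.37, -3.119, -0.0]
ft_force: [1.6, -0.3, 1.1]
width: 49.9
```

>>> play_rows:
  plan: "5 0 0 0 0 0 10; 5 0 0 0 0 0 10; 5 0 0 0 0 0 10; 5 0 0 0 0 0 10; 5 0 0 0 0 0 10; 5 0 0 0 0 0 10; 5 0 0 0 0 0 4.7; 5 0 0 0 0 0 0"

```text
t: 3.22
ee_pos: [574.0, -184.7, 292.3]
orientation: [-1.98, -2.438, 0.0]
ft_force: [0.1, 0.2, -0.6]
width: 49.9
```

Run:
```python
from h import *; from workcell import *
o=get_obs(); f=np.radians(11.8); d=np.array([np.cos(f),np.sin(f),0])
delta(o,[574.1,-185.4,121],ax(d,[0,0,-1]))
im=get_image("wrist"); cv2.imwrite("pics/w1.png",im["pixels"][:,:,::-1]); P=cloud(im); ok=im["range_z"]>0
hsv=cv2.cvtColor(im["pixels"],cv2.COLOR_RGB2HSV); ok&=hsv[...,1]<70
for b in blobs(ok&(abs(P[...,2]-166)<6),P,100): print("rim",*b)
for b in blobs(ok&(abs(P[...,2]-147)<4),P,100): print("bar",*b)
```

```text
t 3.23 pos [ 574.  -184.7  292.3] q [-0.33  0.32  1.61  0.    1.21 -0.54] F [ 0.1  0.2 -0.6] M [-0.07  0.06 -0.  ] w 49.9
tool xyz: [[-0.205, 0.979, 0.0], [0.979, 0.205, -0.001], [-0.001, 0.0, -1.0]]
shift cm, current tool axes [-8.000e-02  1.000e-02  1.713e+01] | in target axes [-0.07 -0.   17.13]
turn deg, tool axes [-0.04 -0.02  0.04]
rim 1253 [214.8 127.2] [ 500.3 -125.5  165.3]
rim 1253 [349.3 127.3] [ 617.  -101.   165.4]
bar 1496 [282.2 200.1] [ 573.4 -182.4  146.5]
```

>>> play_rows:
  plan: "5 0 0 5 0 0 0; 5 0 0 5 0 0 0; 5 0 0 3 0 0 0; 5 0 0 2 0 0 0; 5 0 0 1.2 0 0 0; 5 0 0 0.9 0 0 0; 5 0 0 0 0 0 0; 0 0 0 0 0 0 0; 0 0 0 0 0 0 0; 0 0 0 0 0 0 0; 0 0 0 0 0 0 0; 0 0 0 0 0 0 0; 0 0 0 0 0 0 0; 0 0 0 0 0 0 0"

```text
t: 5.03
ee_pos: [574.0, -184.8, 121.9]
orientation: [-1.981, -2.438, 0.001]
ft_force: [-3.8, -0.8, 4.3]
width: 11.6
```

>>> play_rows:
  plan: "0 0 0 -0.5 0 0 0; 0 0 0 -1 0 0 0; 0 0 0 -1.5 0 0 0; 0 0 0 -2 0 0 0; 0 0 0 -3 0 0 0; 0 0 0 -4 0 0 0; 0 0 0 -4 0 0 0; 0 0 0 -4 0 0 0; 0 0 0 0 0 0 0; 0 0 0 0 0 0 0; 0 0 0 0 0 0 0"

```text
t: 6.4
ee_pos: [573.0, -184.4, 319.3]
orientation: [-1.979, -2.435, 0.002]
ft_force: [0.1, 1.6, -7.5]
width: 11.8
```

Run:
```python
from h import *; from workcell import *
# clamped frame from top view rims
q=np.array([[699.4,94.6,192.],[694.7,244.9,192.3],[593.4,91.6,136.8],[588.5,241,136.8]]); c=q.mean(0)
x=q[0]+q[1]-q[2]-q[3]; x/=np.linalg.norm(x); y=q[1]+q[3]-q[0]-q[2]; y-=y@x*x; y/=np.linalg.norm(y); n=np.cross(x,y)
# same from scene view, using the top-view plane
im=dict(np.load("scene0.npz")); P=cloud(im); h=(P-c)@n; ok=(im["range_z"]>0)&(abs(h)<6)&(np.linalg.norm(P-c,axis=-1)<130)
for b in blobs(ok,P,30): print("scene rim",*b,np.round((b[2]-c)@np.stack([x,y,n],1),1))
print("c",c,"x",x,"y",y,"n",n)
np.savez("seat.npz",c=c,x=x,y=y,n=n)
o=get_obs()
for up in (100,60,30):
    print(up); delta(o,c+(48-19+up)*n,ax(x,-n))
im=get_image("top"); np.savez("top1.npz",**im); P=cloud(im)
hsv=cv2.cvtColor(im["pixels"],cv2.COLOR_RGB2HSV); ok=(im["range_z"]>0)&(hsv[...,1]<70)&(P[...,0]>250)&(P[...,1]<0)
z0=o["ee_pos"][2]+19+26
for b in blobs(ok&(abs(P[...,2]-z0)<8),P,50): print("rim",*b)
for b in blobs(ok&(abs(P[...,2]-92)<6),P,20): print("spare rim",*b)
```

```text
scene rim 285 [320.9 253.8] [591.4  93.3 137.1] [-61.4 -73.    1.2]
scene rim 357 [283.5 280.2] [697.4  96.9 192.4] [ 58.2 -72.8   1.2]
scene rim 331 [386.6 304.2] [586.6 242.4 137.4] [-61.2  76.2   1.3]
scene rim 418 [354.4 338.4] [692.6 246.1 192.5] [58.3 76.5  1.2]
c [644.    168.025 164.475] x [0.88623898 0.02881738 0.46233108] y [-3.28058545e-02  9.99461570e-01  5.88233875e-04] n [-0.4620652  -0.01568848  0.88670718]
100
t 6.4 pos [ 573.  -184.4  319.3] q [-0.33  0.3   1.58 -0.    1.26 -0.54] F [ 0.1  1.6 -7.5] M [-0.07  0.03 -0.  ] w 11.8
tool xyz: [[-0.204, 0.979, 0.002], [0.979, 0.204, -0.003], [-0.004, 0.001, -1.0]]
shift cm, current tool axes [34.06  8.29  4.08] | in target axes [34.98  0.15  4.66]
turn deg, tool axes [-27.68  -2.45   9.71]
60
t 6.4 pos [ 573.  -184.4  319.3] q [-0.33  0.3   1.58 -0.    1.26 -0.54] F [ 0.1  1.6 -7.5] M [-0.07  0.03 -0.  ] w 11.8
tool xyz: [[-0.204, 0.979, 0.002], [0.979, 0.204, -0.003], [-0.004, 0.001, -1.0]]
shift cm, current tool axes [33.73 10.12  7.62] | in target axes [34.98  0.15  8.66]
turn deg, tool axes [-27.68  -2.45   9.71]
30
t 6.4 pos [ 573.  -184.4  319.3] q [-0.33  0.3   1.58 -0.    1.26 -0.54] F [ 0.1  1.6 -7.5] M [-0.07  0.03 -0.  ] w 11.8
tool xyz: [[-0.204, 0.979, 0.002], [0.979, 0.204, -0.003], [-0.004, 0.001, -1.0]]
shift cm, current tool axes [33.49 11.5  10.28] | in target axes [34.98  0.15 11.66]
turn deg, tool axes [-27.68  -2.45   9.71]
rim 261 [292.8 162.7] [ 617.8 -100.5  363.9]
rim 80 [373.8 206.1] [ 530.  -254.8  363.6]
spare rim 103 [285.  180.7] [616.9 -94.2  92.3]
spare rim 62 [292.8 228.4] [ 498.5 -110.6   92.2]
spare rim 20 [249.4 267.5] [405.5  -2.   90.7]
```

>>> play_rows:
  plan: "0 0 0 0 -5.54 -0.49 1.94; 0 0 0 0 -5.54 -0.49 1.94; 0 0 0 0 -5.54 -0.49 1.94; 0 0 0 0 -5.54 -0.49 1.94; 0 0 0 0 -5.54 -0.49 1.94; 0 3 0 0.1 0 0 0; 0 4 0 0.5 0 0 0; 0 4 0 0.5 0 0 0; 0 4 0 0.5 0 0 0; 0 4 0 0.5 0 0 0; 0 4 0 0.5 0 0 0; 0 4 0.15 0.5 0 0 0; 0 4 0 0.5 0 0 0; 0 3 0 0.5 0 0 0; 0 1 0 0.5 0 0 0; 0 0 0 0 0 0 0; 0 0 0 0 0 0 0; 0 0 0 0 0 0 0"

```text
t: 8.7
ee_pos: [585.4, 164.7, 281.4]
orientation: [1.922, 1.984, 0.489]
ft_force: [-0.6, -0.5, -7.7]
width: 12.0
```

```bash
cat >> h.py <<'E'
def check(o,up_names=("top","scene"),tag="c"):
    """rims of held frame seen against the clamped frame's, each camera with its own reference"""
    from workcell import get_image
    s=dict(np.load("seat.npz")); B=np.stack([s["x"],s["y"],s["n"]],1); c=s["c"]
    ref=dict(top=np.array([0,0,0]),scene=np.array([-1.5,1.7,1.2]))
    top=(o["ee_pos"]-c)@B; print("tcp in seat axes",np.round(top,1)," h-home",np.round(top[2]-29,1))
    for n in up_names:
        im=get_image(n); cv2.imwrite(f"pics/{tag}_{n}.png",im["pixels"][:,:,::-1]); np.savez(f"{tag}_{n}.npz",**im)
        L=(cloud(im)-c)@B-ref[n]; h=top[2]-29+74
        m=(im["range_z"]>0)&(abs(L[...,2]-h)<7)&(abs(L[...,0])<100)&(abs(L[...,1])<120)
        for b in blobs(m,L,40): print(n,*b)
E
python3 - <<'E'
from h import *; from workcell import *
o=get_obs(); s=np.load("seat.npz"); n=s["n"]
delta(o,s["c"]+(29+40)*n,ax(s["x"],-n)); check(o)
E
```

```text
t 8.7 pos [585.4 164.7 281.4] q [ 0.32  0.16  1.94 -0.25  0.59  0.47] F [-0.6 -0.5 -7.7] M [-0.11  0.95  0.02] w 12.0
tool xyz: [[-0.032, 1.0, -0.001], [0.884, 0.028, 0.466], [0.466, 0.014, -0.885]]
shift cm, current tool axes [ 0.14 -0.23  6.18] | in target axes [ 0.13 -0.21  6.18]
turn deg, tool axes [ 0.23  0.12 -0.02]
tcp in seat axes [  2.1  -1.3 130.8]  h-home 101.8
top 261 [195.7 163.1] [ 64.8 -78.3 174.9]
top 249 [118.2 166.8] [ 65.5  72.4 174.4]
top 236 [202.1 218.6] [-55.1 -78.6 174.4]
top 46 [119.7 220.7] [-49.8  88.8 173.8]
scene 120 [347.6 174. ] [-52.1 -92.  174.7]
scene 407 [316.6 198.7] [ 65.6 -77.7 174.7]
scene 53 [371.4 219.2] [ 19.4  -2.3 172. ]
scene 339 [431.9 230.3] [-53.8  71.7 174.2]
scene 478 [400.9 259.3] [ 65.8  71.6 174.3]
```

>>> play_rows:
  plan: "0 0.3 -0.53 1 0.23 0.12 0; 0 0 0 2 0 0 0; 0 0 0 2 0 0 0; 0 0 0 1.2 0 0 0; 0 0 0 1 0 0 0; 0 0 0 0 0 0 0; 0 0 0 0 0 0 0"

```text
t: 9.68
ee_pos: [614.1, 169.9, 215.5]
orientation: [1.923, 1.989, 0.489]
ft_force: [-0.3, 0.2, -7.1]
width: 12.0
```

Run:
```python
from h import *; from workcell import *
o=get_obs(); s=np.load("seat.npz"); n=s["n"]
delta(o,s["c"]+29*n,ax(s["x"],-n)); check(o,tag="d")
a=cv2.imread("pics/d_scene.png")[140:400,230:470]; cv2.imwrite("pics/d_crop.png",cv2.resize(a,None,fx=2.3,fy=2.3,interpolation=cv2.INTER_CUBIC))
```

```text
t 9.68 pos [614.1 169.9 215.5] q [ 0.31  0.3   1.94 -0.29  0.46  0.51] F [-0.3  0.2 -7.1] M [-0.1   0.89  0.05] w 12.0
tool xyz: [[-0.034, 0.999, 0.001], [0.886, 0.029, 0.463], [0.463, 0.017, -0.886]]
shift cm, current tool axes [-0.29  0.28  3.  ] | in target axes [-0.28  0.29  3.  ]
turn deg, tool axes [ 0.04 -0.06  0.04]
tcp in seat axes [-2.9  2.8 59. ]  h-home 30.0
top 231 [197.7 154.4] [ 60.2 -74.5 102.8]
top 230 [125.4 158. ] [ 60.5  75.9 102.5]
top 209 [203.4 207. ] [-59.9 -74.2 102.8]
top 41 [126.4 208.9] [-54.4  92.6 102.3]
scene 166 [337.9 208.5] [-60.5 -83.7 103. ]
scene 376 [304.2 235.1] [ 60.3 -73.9 102.9]
scene 334 [413.9 263.1] [-59.1  75.3 102.8]
scene 444 [382.6 294.9] [ 60.6  75.6 102.8]
```

View pics/d_crop.png

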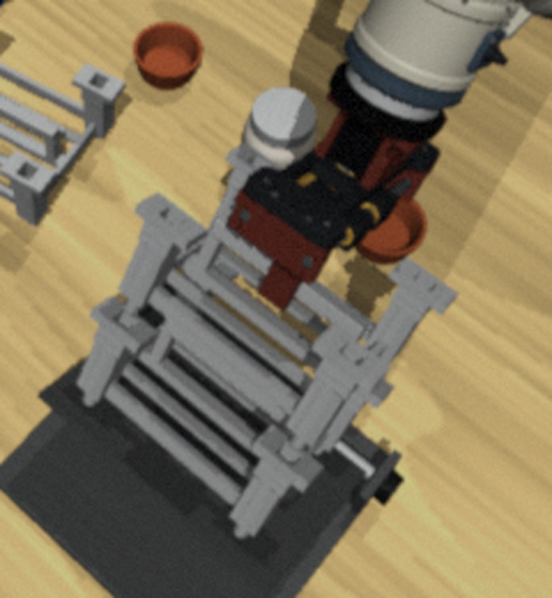

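The held frame is parallel to the clamped one and about 29 mm from home. The residual offset is about 0.4 mm in x and 0.8 mm in y. I will correct that, go down to the rims, then feel my way in.

>>> play_rows:
  plan: "0 -0.08 -0.04 0.4 0 0 0; 0 0 0 0.4 0 0 0; 0 0 0 0.2 0 0 0; 0 0 0 0.1 0 0 0; 0 0 0 0.1 0 0 0; 0 0 0 0.1 0 0 0; 0 0 0 0.1 0 0 0; 0 0 0 0 0 0 0; 0 0 0 0 0 0 0"

```text
t: 10.9
ee_pos: [620.1, 169.2, 202.5]
orientation: [1.923, 1.989, 0.489]
ft_force: [-0.7, 0.6, -7.5]
width: 12.0
```

Run:
```python
from h import *; from workcell import *
o=get_obs(); s=np.load("seat.npz"); n=s["n"]
delta(o,s["c"]+29*n,ax(s["x"],-n)); print("F seat axes",np.round(np.stack([s["x"],s["y"],n])@o["ft_force"],1)); check(o,("top",),tag="e")
```

```text
t 10.9 pos [620.1 169.2 202.5] q [ 0.31  0.33  1.94 -0.3   0.43  0.52] F [-0.7  0.6 -7.5] M [-0.06  0.86  0.02] w 12.0
tool xyz: [[-0.034, 0.999, 0.001], [0.886, 0.03, 0.462], [0.462, 0.017, -0.887]]
shift cm, current tool axes [-0.2   0.36  1.57] | in target axes [-0.2   0.36  1.57]
turn deg, tool axes [ 0.   -0.05  0.04]
F seat axes [-4.1  0.6 -6.3]
tcp in seat axes [-3.6  2.  44.7]  h-home 15.7
top 222 [198.9 152.8] [ 59.2 -75.4  88.5]
top 220 [127.5 156.3] [59.7 75.  88.1]
top 208 [204.5 204.6] [-60.4 -75.3  87.9]
```

>>> play_rows:
  plan: "0 0.01 0.04 0.1 0 0 0; 0 0 0 0.1 0 0 0; 0 0 0 0.1 0 0 0; 0 0 0 0.1 0 0 0; 0 0 0 0.1 0 0 0; 0 0 0 0.1 0 0 0; 0 0 0 0 0 0 0"

```text
t: 11.82
ee_pos: [623.2, 169.4, 197.2]
orientation: [1.923, 1.989, 0.488]
ft_force: [-0.2, 0.0, -8.8]
width: 11.8
```

```bash
cat > st.py <<'E'
from h import *; from workcell import *
import sys
o=get_obs(); s=np.load("seat.npz"); n=s["n"]
delta(o,s["c"]+29*n,ax(s["x"],-n)); print("F seat axes",np.round(np.stack([s["x"],s["y"],n])@o["ft_force"],1)); check(o,sys.argv[2:] or ("top",),tag=sys.argv[1])
E
python3 st.py f
```

```text
t 11.82 pos [623.2 169.4 197.2] q [ 0.31  0.34  1.93 -0.31  0.42  0.52] F [-0.2  0.  -8.8] M [-0.07  0.9  -0.02] w 11.8
tool xyz: [[-0.034, 0.999, 0.001], [0.886, 0.03, 0.462], [0.462, 0.016, -0.887]]
shift cm, current tool axes [-0.21  0.32  0.96] | in target axes [-0.21  0.32  0.96]
turn deg, tool axes [-0.   -0.04  0.05]
F seat axes [-4.2  0.  -7.7]
tcp in seat axes [-3.2  2.1 38.6]  h-home 9.6
top 218 [199.  151.8] [ 59.6 -75.2  82.5]
top 219 [128.1 155.2] [60.1 75.1 82.1]
top 202 [204.5 203.4] [-60.1 -74.9  82.2]
```

>>> play_rows:
  plan: "0 0 0 0.1 0 0 0; 0 0 0 0.1 0 0 0; 0 0 0 0.1 0 0 0; 0 0 0 0.1 0 0 0; 0 0 0 0.1 0 0 0; 0 0 0 0.1 0 0 0; 0 0 0 0.05 0 0 0; 0 0 0 0 0 0 0"

```text
t: 12.88
ee_pos: [626.2, 169.5, 191.5]
orientation: [1.923, 1.989, 0.488]
ft_force: [0.2, -0.1, -8.3]
width: 12.2
```

```bash
python3 st.py g
```

```text
t 12.88 pos [626.2 169.5 191.5] q [ 0.3   0.35  1.93 -0.31  0.41  0.53] F [ 0.2 -0.1 -8.3] M [-0.06  0.91 -0.04] w 12.2
tool xyz: [[-0.034, 0.999, 0.001], [0.886, 0.03, 0.462], [0.462, 0.016, -0.887]]
shift cm, current tool axes [-0.21  0.32  0.32] | in target axes [-0.21  0.32  0.32]
turn deg, tool axes [ 0.   -0.05  0.04]
F seat axes [-3.6 -0.1 -7.4]
tcp in seat axes [-3.2  2.1 32.2]  h-home 3.2
top 219 [199.3 151. ] [ 59.3 -75.1  75.8]
top 217 [128.8 154.3] [60.  75.  75.4]
top 194 [204.8 202.3] [-60.1 -74.8  75.7]
```

Nothing is touching yet, with about 1.7 mm to go. I'll use half-millimetre rows until I feel contact.

>>> play_rows:
  plan: "0 0 0 0.05 0 0 0; 0 0 0 0.05 0 0 0; 0 0 0 0.05 0 0 0; 0 0 0 0 0 0 0"

```text
t: 13.42
ee_pos: [626.9, 169.5, 190.2]
orientation: [1.923, 1.989, 0.488]
ft_force: [-1.0, -0.7, -7.7]
width: 11.6
```

>>> play_rows:
  plan: "0 0 0 0.03 0 0 0; 0 0 0 0.03 0 0 0; 0 0 0 0 0 0 0"

```text
t: 13.8
ee_pos: [627.1, 169.6, 190.0]
orientation: [1.923, 1.989, 0.489]
ft_force: [-5.1, -0.3, -0.8]
width: 11.8
```

```bash
python3 st.py i
```

```text
t 13.8 pos [627.1 169.6 190. ] q [ 0.3   0.35  1.93 -0.31  0.41  0.53] F [-5.1 -0.3 -0.8] M [-0.14  1.17 -0.02] w 11.8
tool xyz: [[-0.034, 0.999, 0.001], [0.886, 0.03, 0.463], [0.462, 0.017, -0.887]]
shift cm, current tool axes [-0.21  0.31  0.15] | in target axes [-0.21  0.31  0.15]
turn deg, tool axes [ 0.02 -0.05  0.04]
F seat axes [-5.  -0.2  1.6]
tcp in seat axes [-3.1  2.1 30.5]  h-home 1.5
top 221 [199.4 150.6] [ 59.7 -75.1  73.9]
top 214 [128.8 154.1] [60.  75.4 74. ]
top 190 [204.8 202. ] [-60.1 -74.8  74.1]
```

Contact showed as about 9 N along the normal, with the rims 74 mm above the lower ones, so it is home. I'll press lightly to make sure it is flush.

>>> play_rows:
  plan: "0 0 0 0.04 0 0 0; 0 0 0 0 0 0 0"

```text
t: 14.1
ee_pos: [627.1, 169.5, 190.0]
orientation: [1.923, 1.989, 0.489]
ft_force: [-9.3, -1.4, 2.9]
width: 11.9
```

>>> play_rows:
  plan: "2 0 0 0 0 0 0; 3.5 0 0 0 0 0 0; 5 0 0 0 0 0 0; 5 0 0 0 0 0 0; 5 0 0 0 0 0 0"

```text
t: 14.72
ee_pos: [627.5, 169.6, 189.4]
orientation: [1.923, 1.989, 0.489]
ft_force: [-0.0, -0.4, 0.1]
width: 49.9
```

>>> play_rows:
  plan: "5 0 0 -0.5 0 0 0; 5 0 0 -1.5 0 0 0; 5 0 0 -3 0 0 0; 5 0 0 -5 0 0 0; 5 0 0 -5 0 0 0; 5 0 0 -5 0 0 0; 5 0 0 0 0 0 0; 5 0 0 0 0 0 0; 5 0 0 0 0 0 0"

```text
t: 15.85
ee_pos: [534.6, 166.0, 365.2]
orientation: [1.924, 1.99, 0.486]
ft_force: [0.3, 0.4, -0.7]
width: 50.0
```

Run:
```python
from h import *; from workcell import *
o=get_obs(); s=np.load("seat.npz"); c=s["c"]; B=np.stack([s["x"],s["y"],s["n"]],1); print(o["t"],o["ee_pos"],o["ft_force"],o["width"])
for n,r in (("top",0),("scene",np.array([-1.5,1.7,1.2]))):
    im=get_image(n); cv2.imwrite(f"pics/end_{n}.png",im["pixels"][:,:,::-1]); P=cloud(im); L=(P-c)@B-r
    m=(im["range_z"]>0)&(abs(L[...,2]-74)<7)&(abs(L[...,0])<100)&(abs(L[...,1])<120)
    for b in blobs(m,L,40): print(n,*b)
    m=(im["range_z"]>0)&(abs(P[...,2]-92)<5)&(P[...,0]>400)&(P[...,1]<-60)
    for b in blobs(m,P,80): print("spare",*b)
```

```text
15.85 [534.55269686 165.97311627 365.1588525 ] [ 0.32859767  0.36615082 -0.69538815] 49.98684743306884
top 223 [199.5 150.4] [ 59.9 -75.2  73.9]
top 235 [129.3 154. ] [60.2 74.3 73.9]
top 200 [205.1 202. ] [-60.  -75.3  73.9]
spare 157 [441.2 135.2] [ 723.1 -488.3   92.3]
spare 149 [383.3 147.9] [ 694.  -341.5   92.2]
spare 150 [346.2 166.4] [ 649.3 -247.3   92.5]
spare 149 [287.8 180. ] [ 618.5 -101.2   92.4]
spare 149 [452.6 181.6] [ 605.7 -511.7   92.1]
spare 146 [394.6 194.6] [ 576.4 -365.1   92.6]
spare 146 [357.8 213.4] [ 531.9 -272.2   92.2]
spare 143 [298.6 227.4] [ 500.7 -124.9   92.5]
spare 161 [382.1 245.3] [ 451.8 -329.5   92.2]
spare 154 [430.3 250.9] [ 435.3 -448.3   92.3]
scene 302 [335.5 224.1] [-59.5 -74.7  73.9]
scene 387 [297.7 248.3] [ 60.2 -74.7  73.8]
scene 349 [405.6 275. ] [-59.7  74.5  73.9]
scene 452 [373.8 307.4] [60.2 74.5 73.9]
spare 146 [198.1  88.9] [ 433.9 -446.9   92.9]
spare 159 [127.6 111.6] [ 603.  -509.8   92.9]
spare 166 [226.2 116.3] [ 448.6 -327.9   92.7]
spare 179 [176.2 137. ] [ 573.6 -362.7   92.9]
spare 183 [ 91.8 143.5] [ 720.4 -486.6   92.8]
spare 185 [217.5 147.5] [ 528.8 -270.1   93. ]
spare 204 [141.4 171.5] [ 691.4 -339.6   92.9]
spare 201 [272.8 175.4] [ 498.4 -123.5   92.8]
spare 208 [184.9 183.5] [ 646.1 -245.5   92.7]
spare 230 [241.8 214.2] [615.6 -99.4  93. ]
```

View pics/end_scene.png

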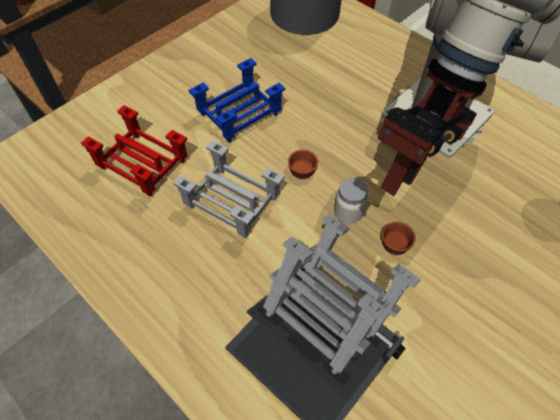

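The final scene view shows the frame flush on the stand at about (340,290), with all four rims at 73.9 mm. The spare at (230,190), bowls and jar have not moved, and the gripper is clear. I'm handing in.

```bash
python3 -c "
from workcell import *
print(close_job())"
```

```text
the job is handed in; nothing more can be done
None
```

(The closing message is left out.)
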